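Pack the spanners under the cantilever tray

TASK

Put the three combination spanners back in the orange tool case: swing the case's black cantilever tray all the way up and back, lay each spanner flat in the grey bin whose long compartment is the one for its length (shortest spanner in the shortest, longest in the longest), then swing the tray fully back down over them. Leave the tyre lever where it lies and do not knock over the glass jar.

Things in the scene. Friction and masses are not known exactly. Their poses are not given: they have to be found in the camera images.
- spanner_short_mid (a point): Shortest of three chrome combination spanners lying flat on the shelf (ring at one end, open C jaw at the other): 132 mm long; bar 10 wide, 6 thick, its underside 1 mm above the shelf; ring 19 and jaw 23 across, 8 thick. 50 g. Point: mid-length, half-way up (4 mm). x along it to the jaw, z up. Goes in either way round. Spanners and tyre lever lie in one row, any order, some 110 mm apart.
- spanner_middle_mid (a point): Middle one of the three chrome combination spanners: 162 mm long; bar 12 wide, 7 thick, its underside 1.5 mm above the shelf; ring 24 and jaw 29 across, 10 thick. 90 g. Point: mid-length, half-way up (5 mm). x along it to the jaw, z up. Goes in either way round.
- spanner_long_mid (a point): Longest of the three chrome combination spanners: 192 mm long; bar 14 wide, 8 thick, its underside 2 mm above the shelf; ring 30 and jaw 37 across, 12 thick. 150 g. Point: mid-length, half-way up (6 mm). x along it to the jaw, z up. Goes in either way round.
- bin_short_bay (a point): One of three grey bins side by side in the case, any order, each 270 x 85, 30 high; case wall 62 high. A cross partition parts each into a long compartment at the front (robot's side) and a stock pocket at the rear. Here the compartment is the shortest: 160 long, 79 wide inside. Point: middle of its floor (7 mm above the shelf); x to the case's rear, z up. The lowered tray hides the front 120 mm.
- bin_middle_bay (a point): Grey bin with the middle compartment: 190 mm long, 79 wide inside, for the middle spanner. Bin walls and partition 3 mm thick, 27 mm high above the inner floor. Point: middle of the compartment's floor (7 mm above the shelf); x along it to the case's rear, z up. All partitions show behind the lowered tray.
- bin_long_bay (a point): Grey bin with the longest compartment: 220 mm long, 79 wide inside, for the longest spanner. Bin walls and partition 3 mm thick, 27 mm high above the inner floor. Point: middle of the compartment's floor (7 mm above the shelf); x along it to the case's rear, z up.
- tray_lift (a joint): Swing of the tray's arms, rad: 0 = tray down, 2.05 = stop, tray up and back. Parallel arms 140 mm long keep the tray level. At q it has moved, from q = 0, to the case's rear by 140*(0.942 - sin(1.23 - q)) mm and up by 140*(cos(1.23 - q) - 0.334) mm: 93 up at 1.23 (top), 234 back and 49 up at 2.05. Past the top it stays up; near 0 its weight shuts it; hinges are stiff (3 to 7 N at the grip).
- tray_grip (a point): Middle of the tray's grip: orange bar across the black tray (120 front to back, 262 wide, 40 high), parallel to the case's front; 14 mm thick front to back, 116 long on two end posts. Point 13 mm below the bar's top, 105 mm above the shelf with the tray down, 51 mm above the tray's floor; 45 mm free in front and behind. x to the case's rear, y along the bar, z up.
- tyre_lever_mid (a point): Dark steel tyre lever, not to be packed: plain flat bar with spoon ends, no ring and no jaw, 255 mm long, 17 to 21 wide, 12 high, lying in the row with the spanners. 200 g. Point at its middle, half-way up; x along it.
- jar_mid (a point): Empty clear glass jar that must stay standing: 73 mm across, 105 tall, beyond the row of tools. Point on its axis half-way up; z along the axis.

How it is judged:
On the way, in this order (a step that is already met when the one before it is completed fails the run):
1. the tray is swung up and back (value of joint tray_lift above 1.7 rad), for 0.2 s.
2. each spanner lies flat in the long compartment of its own bin (horizontal distance between spanner_short_mid and bin_short_bay below 0.035 m and z of spanner_short_mid in the frame of bin_short_bay below 0.013 m and angle between each of spanner_short_mid, spanner_middle_mid, spanner_long_mid's own z axis and vertical below 0.1 rad and horizontal distance between spanner_middle_mid and bin_middle_bay below 0.035 m and z of spanner_middle_mid in the frame of bin_middle_bay below 0.013 m and horizontal distance between spanner_long_mid and bin_long_bay below 0.035 m and z of spanner_long_mid in the frame of bin_long_bay below 0.013 m), for 0.2 s.
At the end, for the whole second after the job is handed in: Each spanner lies flat (within 0.1 rad of level, on the floor) at rest in the long compartment of the bin for its length, its middle within 35 mm of the compartment's middle; the tray is fully down (under 0.06 rad, about 7 mm); the tyre lever lies within 40 mm of where it was and the jar stands (all of step 2 and value of joint tray_lift below 0.06 rad and distance of tyre_lever_mid from where it was at the start of the episode below 0.04 m and angle between jar_mid's own z axis and vertical below 0.3 rad and linear speed of each of spanner_short, spanner_middle, spanner_long below 0.02 m/s); the robot touches nothing.
It fails at once if the tyre lever is moved more than 40 mm (distance of tyre_lever_mid from where it was at the start of the episode above 0.04 m).
It fails at once if the glass jar is knocked over (angle between jar_mid's own z axis and vertical above 0.5 rad).
It also fails if it takes over 144 s, if anything falls off the work surface, if the arm or the gripper's body presses on something with over 40 N, if the wrist force passes 120 N, or if a joint passes its speed limit or range.

ROBOT

A 6-joint arm with a two-finger parallel gripper is mounted at the origin on the work surface. World frame = base frame: x ahead of the robot, y to its left, z up, the work surface at z = 0. Lengths are in m, angles in rad, forces in N, time in s.
With the tool pointing down it reaches from about 0.4 to 0.925 m from the base axis. Payload 12.5 kg.
Tool frame: the origin (TCP) lies at the very end of the fingers, on their centre line; the grasp point (between the pads) lies 19 mm behind it; z points along the fingers, y is the line along which they close (so a half turn about z gives the same grasp; the last joint's range is limited). The gripper opens to 95 mm and grips with 3 to 60 N. Pads are 20 mm wide; open, the fingers measure 119 mm over their backs; the gripper's body (75 mm by 180 mm) begins 59 mm behind the grasp point.
Start: joints at [1.134, 0.491, 1.559, -0, 1.092, -0.106], TCP at [0.203, 0.591, 0.215] pointing down, gripper open.
Joint ranges: [-3.1, 3.1], [-0.84, 2.19], [0.05, 2.79], [-1.13, 4.28], [0.06, 2.93], [-2.69, 2.69]. Speed limits (rad/s): [2.22, 2.22, 2.79, 3.14, 3.14, 3.14].

INTERFACE

Orientations are given as a unit quaternion [x, y, z, w].
In Python, from cell import robot gives the robot as it stands.
- The arm moves only by the tool send_rows, never from a script. Its argument "steps" is a list that holds one entry, the list of rows, each a list of 7 numbers: the shift along the tool's x, y, z in cm, then the turn, a rotation vector about the tool's x, y, z in degrees, then the opening in per cent of the stroke, from 0 (shut) to 100 (fully open). In form: [[[tx, ty, tz, wx, wy, wz, claw], ...]]. A call has 1 to 20 rows; each row shifts and turns the commanded pose from where the row before left it, along the tool's axes as they then stand; what a row does not reach is not made up. A row lasts 1/12 s, in which the tool goes at most 41.7 mm and 7.16 degrees, less where a joint would pass 70% of its speed; a pose out of reach is approached as far as the arm can. A call is refused whole if a number of a shift passes 4.17 or a number of a turn 7.16, either way. A call with a gripper value outside its range is refused whole. The fingers move at their own pace and stop on an object; "squeeze" is the grip in N (left out, the last holds). Time passes only in rows, so rows that do not move let the fingers close. It gives the time, the measured TCP pose, the force, the opening and the grip force at its end, in the units of the state.
- robot.read_state(): the state, without advancing time (a new reading comes with each control period).
- robot.capture(name): name is "side" or "top"; returns the picture (420x560x3 uint8, red, green, blue); there is no depth.
- robot.camera_model(name): a dict with "K" (3x3 intrinsics, pixels), "D" ([k1, k2, p1, p2, k3] as OpenCV has them; the pictures are not rectified), "R" (3x3) and "t" (3): a world point X has camera coordinates R X + t. Camera axes: x right, y down, z forward; pixel columns grow to the right and rows downward; lengths in m; the calibration is good to about 2 mm. A picture is of the moment at which its call begins. camera_model takes no time and is no camera call.
- robot.job_done(): hands the job in; it is judged then, once.
The state is a dict: "clock": time; "q": joint angles; "qd": joint speeds; "joint_torque": joint torques, N m; "ee_pos": TCP position; "orientation": TCP orientation; "force": force on the tool from outside, world axes, zero at the start; "ft_torque": the same for the moment, N m; "finger_gap": opening from 0.0 (shut) to 1.0 (fully open); "grip_force": force on a finger pad.
Only numpy, scipy, OpenCV 4.12 (cv2) and the standard library are available. Lean on these libraries where they do the work, as an engineer would, in place of code of your own. Each camera call takes 0.05 s, during which the arm holds its last target. There are 200 camera calls.

## Working session

There is one attempt and no reset: what is moved stays moved. The work goes in short steps, Python scripts to look and compute and a tool call to move; the robot and the scene stay as the last step left them, time stands still between calls to the robot, and variables do not carry over. Pictures are saved under pics/ and viewed, at most 14 in all, crops included, and the job is handed in when it is done.

Besides the shell and the picture viewer there is one more tool, called after "Request:" by a JSON object that holds its "name" and its "arguments", one argument or row to a line. send_rows: Moves the arm, as the interface text tells. Its arguments: {"type":"object","properties":{"steps":{"type":"array"},"squeeze":{"type":"number"}},"required":["steps"]}

```bash
mkdir -p pics; ls; python3 - <<'E'
from cell import robot
import cv2,json
for n in("side","top"):
    cv2.imwrite(f"pics/{n}0.png",cv2.cvtColor(robot.capture(n),cv2.COLOR_RGB2BGR))
    m=robot.camera_model(n);print(n,{k:__import__('numpy').round(v,4).tolist() for k,v in m.items()})
s=robot.read_state();print(s)
E
```

```text
pics
side {'K': [[407.8688, 0.0, 287.2944], [0.0, 407.8688, 213.0994], [0.0, 0.0, 1.0]], 'D': [-0.0353, 0.0, 0.0, 0.0, 0.0], 'R': [[0.7598, -0.6501, -0.0034], [-0.3607, -0.4172, -0.8342], [0.5409, 0.6351, -0.5515]], 't': [-0.456, 0.2382, 0.7963]}
top {'K': [[450.63, 0.0, 287.504], [0.0, 450.63, 207.7645], [0.0, 0.0, 1.0]], 'D': [0.0001, 0.0, 0.0, 0.0, 0.0], 'R': [[-0.0014, -1.0, -0.0047], [-0.9981, 0.0017, -0.0608], [0.0608, 0.0047, -0.9981]], 't': [-0.0585, 0.5517, 1.1634]}
{'clock': 0.1, 'q': array([ 1.13438883e+00,  4.91470233e-01,  1.55941352e+00, -2.46263060e-05,
        1.09166871e+00, -1.05613727e-01]), 'qd': array([-0.0005377 , -0.00081305, -0.00181774,  0.00122903,  0.00165832,
       -0.00141541]), 'joint_torque': array([ 2.11444880e-03, -6.13618255e+01, -2.58600748e+01,  6.93652011e-02,
        4.69973939e-02, -3.06748086e-05]), 'ee_pos': array([0.20289497, 0.59091777, 0.21412961]), 'orientation': array([ 1.64638189e-01,  9.86353910e-01, -4.65316511e-04, -1.17948792e-04]), 'force': array([-0.12133765,  0.65266764, -0.28839187]), 'ft_torque': array([-0.00927708,  0.00237104,  0.02891937]), 'grip_force': 0.0, 'finger_gap': 0.9996770262324672}
```

View pics/top0.png

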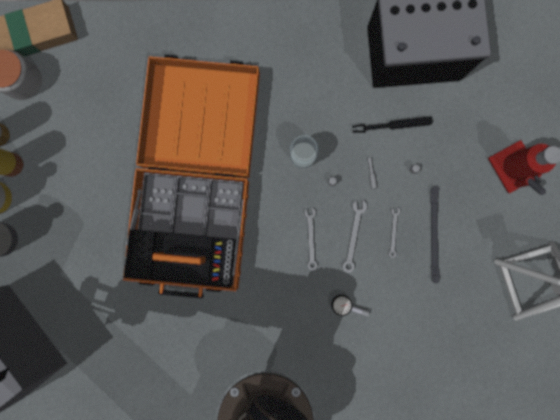

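View pics/side0.png

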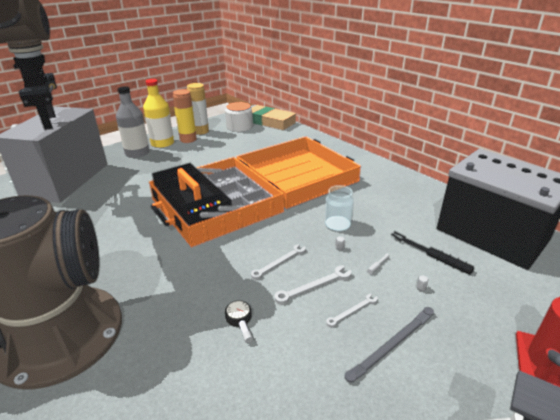

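The top view shows the case at about (190,170), with its grip bar at (178,259). The spanners are at about (311,238) middle, (355,236) long and (394,232) short. The lever is at (435,233) and the jar at (304,152). I'll enlarge two areas to get exact pixels.

```bash
python3 - <<'E'
import cv2
a=cv2.imread("pics/top0.png")
def c(n,x0,y0,x1,y1,f):
    b=cv2.resize(a[y0:y1,x0:x1],None,fx=f,fy=f,interpolation=cv2.INTER_CUBIC)
    for x in range((x0//10+1)*10,x1,10): cv2.line(b,((x-x0)*f,0),((x-x0)*f,6),(0,255,255),1); x%20==0 and cv2.putText(b,str(x),((x-x0)*f-10,18),0,.35,(0,255,255),1)
    for y in range((y0//10+1)*10,y1,10): cv2.line(b,(0,(y-y0)*f),(6,(y-y0)*f),(0,255,255),1); y%20==0 and cv2.putText(b,str(y),(8,(y-y0)*f+4),0,.35,(0,255,255),1)
    cv2.imwrite(n,b)
c("pics/case0.png",115,160,260,300,4); c("pics/sp0.png",290,180,450,290,5)
E
```

```text
(no output)
```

View pics/case0.png

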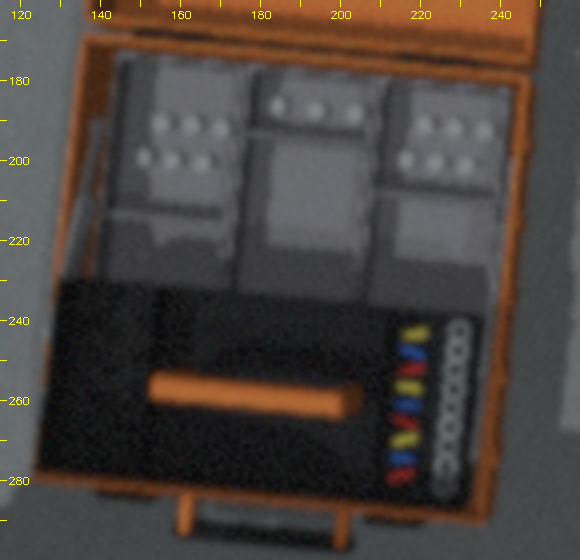

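View pics/sp0.png

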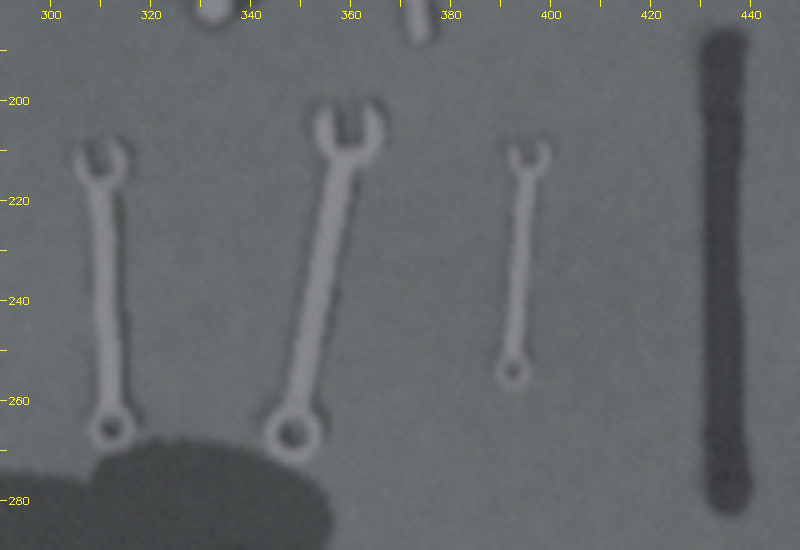

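The middle partition at (190,193) is rearmost, so the centre bin is the long one. The right partition is at (222,207), so the right bin is the middle one. The left partition is at (155,213), so the left bin is the short one.

```bash
cat > h.py <<'E'
from cell import robot
import numpy as np, cv2
def w(n,uv,z):
    m=robot.camera_model(n);p=cv2.undistortPoints(np.array([[uv]],float),m["K"],m["D"])[0,0]
    R=np.array(m["R"]);c=-R.T@m["t"];d=R.T@np.r_[p,1];return c+d*(z-c[2])/d[2]
def px(n,X):
    m=robot.camera_model(n);return cv2.projectPoints(np.array([X],float),cv2.Rodrigues(np.array(m["R"]))[0],np.array(m["t"]),m["K"],np.array(m["D"]))[0][0,0]
def ang(v): return np.degrees(np.arctan2(v[1],v[0]))
def go(pos,yangle):
    "cm/deg in tool axes to bring TCP to pos and tool y to world angle (mod 180)"
    s=robot.read_state();from scipy.spatial.transform import Rotation as R
    r=R.from_quat(s["orientation"]);y=r.apply([0,1,0]);t=-(yangle-ang(y));t=(t+90)%180-90
    print("tilt",np.round(r.as_matrix()[:,2],3),"ee",s["ee_pos"].round(4),"yang",ang(y).round(2),"turn wz",round(t,2),"shift cm",(r.inv().apply(np.array(pos)-s["ee_pos"])*100).round(2))
    a=np.radians(yangle)
    return t
E
python3 - <<'E'
from h import *
np.set_printoptions(precision=4,suppress=True)
A,B=w("top",(153,257),.118),w("top",(201,261.3),.118);print("grip",(A+B)/2,np.linalg.norm(A-B),ang(A-B)-90)
for n,a,b in (("LM",(178,178),(174.5,235)),("MR",(211,180),(207,237)),("Lw",(144,175),(140.5,228)),("Rw",(243,182),(238,233)),):
    a,b=w("top",a,.034),w("top",b,.034);print(n,b,a,ang(a-b))
for n,a,b in (("short",(142,212.5),(171,213.5)),("long",(177,191),(207,194.5)),("mid",(210,206),(240,208.5))):
    a,b=w("top",a,.034),w("top",b,.034);print(n,(a+b)/2,np.linalg.norm(a-b),ang(a-b)-90)
for n,j,r,z in (("middle",(309.8,207.8),(312.3,270),.005),("long",(360.5,200.3),(347.7,272.3),.006),("short",(395.9,207.5),(392.5,257.5),.004),("lever",(434.5,186),(435.5,283),.006)):
    j,r=w("top",j,z),w("top",r,z);print(n,(j+r)/2,np.linalg.norm(j-r),ang(j-r))
print("jar",w("top",(304,155),.0525))
E
```

```text
grip [0.4234 0.2033 0.118 ] 0.11495493267293477 -5.148207739217199
LM [0.4808 0.2315 0.034 ] [0.6284 0.2244 0.034 ] -2.733499017006083
MR [0.4756 0.1477 0.034 ] [0.623  0.1387 0.034 ] -3.4869931965099026
Lw [0.499  0.3195 0.034 ] [0.6364 0.3129 0.034 ] -2.734033508104592
Rw [0.4857 0.068  0.034 ] [0.6176 0.0557 0.034 ] -5.312789911130986
short [0.5376 0.2788 0.034 ] 0.07506787880103635 -2.0680723718303398
long [0.5899 0.1877 0.034 ] 0.07836901689581391 -6.770047832588048
mid [0.5522 0.1019 0.034 ] 0.07783788457967802 -4.864387887879772
middle [ 0.4704 -0.1212  0.005 ] 0.16349552114321975 2.043367160796174
long [ 0.4772 -0.2345  0.006 ] 0.19229042161382037 -10.672897783145329
short [ 0.4868 -0.3404  0.004 ] 0.132003372576794 -4.792435471289129
lever [ 0.482 -0.447  0.006] 0.2545647421902148 -0.6294156082453438
jar [ 0.6845 -0.1019  0.0525]
```

```bash
python3 -c "
from h import *
go([.4234,.2033,.15],-4.8)"
```

```text
tilt [-0.    -0.001 -1.   ] ee [0.2029 0.5909 0.2141] yang 71.05 turn wz 75.85 shift cm [-33.44 -29.49   6.44]
```

Request:
{"name": "send_rows", "arguments": {
  "steps": [
    [[-1.67,-1.47,0,0,0,0,52],[-1.67,-1.47,0,0,0,0,52],[-1.67,-1.47,0,0,0,0,52],[-1.67,-1.47,0,0,0,0,52],[-1.67,-1.47,0,0,0,0,52],[-1.67,-1.47,0,0,0,0,52],[-1.67,-1.47,0,0,0,0,52],[-1.67,-1.47,0,0,0,0,52],[-1.67,-1.47,0,0,0,0,52],[-1.67,-1.47,0,0,0,0,52],[-1.67,-1.47,0,0,0,0,52],[-1.67,-1.47,0,0,0,0,52],[-1.67,-1.47,0,0,0,0,52],[-1.67,-1.47,0,0,0,0,52],[-1.67,-1.47,0,0,0,0,52],[-1.67,-1.47,0,0,0,0,52],[-1.67,-1.47,0,0,0,0,52],[-1.67,-1.47,0,0,0,0,52],[-1.67,-1.47,0,0,0,0,52],[-1.67,-1.47,0,0,0,0,52]]
  ]
}}

```text
clock: 1.77
ee_pos: [0.4237, 0.2035, 0.2145]
orientation: [0.165, 0.986, -0.0, -0.0]
force: [0.7, -0.8, 0.8]
finger_gap: 0.523
grip_force: 0.0
```

Request:
{"name": "send_rows", "arguments": {
  "steps": [
    [[0,0,0.4,0,0,6.9,52],[0,0,0.4,0,0,6.9,52],[0,0,0.4,0,0,6.9,52],[0,0,0.4,0,0,6.9,52],[0,0,0.4,0,0,6.9,52],[0,0,0.4,0,0,6.9,52],[0,0,0.4,0,0,6.9,52],[0,0,0.4,0,0,6.9,52],[0,0,0.4,0,0,6.9,52],[0,0,0.4,0,0,6.9,52],[0,0,0.4,0,0,6.9,52],[0,0,0,0,0,0,52],[0,0,0,0,0,0,52]]
  ]
}}

```text
clock: 2.85
ee_pos: [0.4233, 0.2046, 0.1705]
orientation: [0.735, 0.678, -0.0, -0.0]
force: [-0.5, -0.3, 0.2]
finger_gap: 0.519
grip_force: 0.0
```

```bash
python3 - <<'E'
from h import *
go([.4234,.2033,.086],-4.8)
a=cv2.cvtColor(robot.capture("side"),cv2.COLOR_RGB2BGR)
cv2.imwrite("pics/s1.png",cv2.resize(a[90:260,120:320],None,fx=3.5,fy=3.5,interpolation=cv2.INTER_CUBIC))
E
```

```text
tilt [-0.001 -0.    -1.   ] ee [0.4233 0.2046 0.1705] yang -4.64 turn wz 0.16 shift cm [-0.12  0.03  8.45]
```

View pics/s1.png

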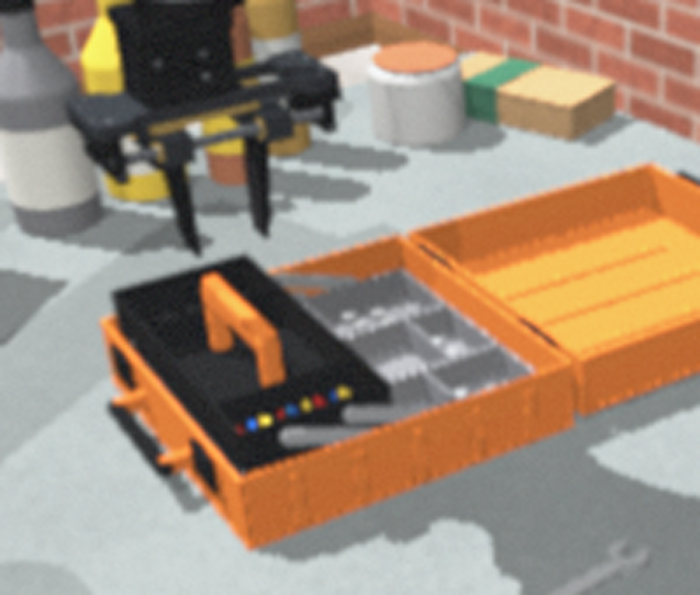

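The gripper straddles the grip bar at crop position (240,330), with the fingers in front of and behind it. I'll descend and close.

Request:
{"name": "send_rows", "arguments": {
  "steps": [
    [[0,0,0.7,0,0,0,52],[0,0,0.7,0,0,0,52],[0,0,0.7,0,0,0,52],[0,0,0.7,0,0,0,52],[0,0,0.7,0,0,0,52],[0,0,0.7,0,0,0,52],[0,0,0.7,0,0,0,52],[0,0,0.7,0,0,0,52],[0,0,0.7,0,0,0,52],[0,0,0.7,0,0,0,52],[0,0,0.7,0,0,0,52],[0,0,0.7,0,0,0,52]]
  ]
}}

```text
clock: 3.9
ee_pos: [0.4234, 0.2046, 0.0859]
orientation: [0.736, 0.677, 0.0, -0.0]
force: [-0.3, -0.2, 0.4]
finger_gap: 0.52
grip_force: 0.0
```

Request:
{"name": "send_rows", "arguments": {
  "squeeze": 45,
  "steps": [
    [[0,0,0,0,0,0,5],[0,0,0,0,0,0,5],[0,0,0,0,0,0,5],[0,0,0,0,0,0,5],[0,0,0,0,0,0,5],[0,0,0,0,0,0,5],[0,0,0,0,0,0,5],[0,0,0,0,0,0,5],[0,0,0,0,0,0,5],[0,0,0,0,0,0,5]]
  ]
}}

```text
clock: 4.73
ee_pos: [0.4241, 0.2046, 0.0869]
orientation: [0.737, 0.676, 0.001, 0.0]
force: [5.7, -2.8, 0.9]
finger_gap: 0.145
grip_force: 45.0
```

```bash
python3 - <<'E'
import numpy as np
N=40
q=np.linspace(0,2.03,N+1);x=14*(.942-np.sin(1.23-q));z=14*(np.cos(1.23-q)-.334)
print(np.c_[np.diff(x),-np.diff(z)].round(2).tolist())
E
```

```text
[[0.25, -0.66], [0.29, -0.65], [0.32, -0.63], [0.35, -0.62], [0.38, -0.6], [0.41, -0.58], [0.44, -0.56], [0.47, -0.53], [0.5, -0.51], [0.52, -0.48], [0.54, -0.46], [0.57, -0.43], [0.59, -0.4], [0.61, -0.37], [0.63, -0.34], [0.64, -0.3], [0.66, -0.27], [0.67, -0.24], [0.68, -0.2], [0.69, -0.17], [0.7, -0.13], [0.7, -0.1], [0.71, -0.06], [0.71, -0.03], [0.71, 0.01], [0.71, 0.05], [0.71, 0.08], [0.7, 0.12], [0.69, 0.15], [0.69, 0.19], [0.67, 0.22], [0.66, 0.26], [0.65, 0.29], [0.63, 0.32], [0.62, 0.35], [0.6, 0.38], [0.58, 0.41], [0.56, 0.44], [0.53, 0.47], [0.51, 0.5]]
```

Request:
{"name": "send_rows", "arguments": {
  "steps": [
    [[0,0.25,-0.66,0,0,0,5],[0,0.29,-0.65,0,0,0,5],[0,0.32,-0.63,0,0,0,5],[0,0.35,-0.62,0,0,0,5],[0,0.38,-0.6,0,0,0,5],[0,0.41,-0.58,0,0,0,5],[0,0.44,-0.56,0,0,0,5],[0,0.47,-0.53,0,0,0,5],[0,0.5,-0.51,0,0,0,5],[0,0.52,-0.48,0,0,0,5]]
  ]
}}

```text
clock: 5.57
ee_pos: [0.4624, 0.2009, 0.1446]
orientation: [0.736, 0.676, -0.001, -0.0]
force: [3.7, -2.7, -12.3]
finger_gap: 0.146
grip_force: 45.0
```

Request:
{"name": "send_rows", "arguments": {
  "steps": [
    [[0,0.54,-0.46,0,0,0,5],[0,0.57,-0.43,0,0,0,5],[0,0.59,-0.4,0,0,0,5],[0,0.61,-0.37,0,0,0,5],[0,0.63,-0.34,0,0,0,5],[0,0.64,-0.3,0,0,0,5],[0,0.66,-0.27,0,0,0,5],[0,0.67,-0.24,0,0,0,5],[0,0.68,-0.2,0,0,0,5],[0,0.69,-0.17,0,0,0,5]]
  ]
}}

```text
clock: 6.4
ee_pos: [0.5243, 0.195, 0.1767]
orientation: [0.736, 0.677, -0.002, -0.0]
force: [-2.5, -8.3, -3.2]
finger_gap: 0.147
grip_force: 45.0
```

Request:
{"name": "send_rows", "arguments": {
  "steps": [
    [[0,0.7,-0.13,0,0,0,5],[0,0.7,-0.1,0,0,0,5],[0,0.71,-0.06,0,0,0,5],[0,0.71,-0.03,0,0,0,5],[0,0.71,0.01,0,0,0,5],[0,0.71,0.05,0,0,0,5],[0,0.71,0.08,0,0,0,5],[0,0.7,0.12,0,0,0,5],[0,0.69,0.15,0,0,0,5],[0,0.69,0.19,0,0,0,5]]
  ]
}}

```text
clock: 7.23
ee_pos: [0.5951, 0.1883, 0.1744]
orientation: [0.736, 0.677, -0.001, 0.0]
force: [-2.8, -13.6, 0.8]
finger_gap: 0.144
grip_force: 45.0
```

Request:
{"name": "send_rows", "arguments": {
  "steps": [
    [[0,0.67,0.22,0,0,0,5],[0,0.66,0.26,0,0,0,5],[0,0.65,0.29,0,0,0,5],[0,0.63,0.32,0,0,0,5],[0,0.62,0.35,0,0,0,5],[0,0.6,0.38,0,0,0,5],[0,0.58,0.41,0,0,0,5],[0,0.56,0.44,0,0,0,5],[0,0.53,0.47,0,0,0,5],[0,0.4,0.4,0,0,0,5],[0,0,0,0,0,0,5],[0,0,0,0,0,0,5]]
  ]
}}

```text
clock: 8.23
ee_pos: [0.6546, 0.1825, 0.1386]
orientation: [0.737, 0.676, -0.001, 0.001]
force: [1.2, -15.9, -1.3]
finger_gap: 0.143
grip_force: 45.0
```

Request:
{"name": "send_rows", "arguments": {
  "steps": [
    [[0,0,0,0,0,0,50],[0,0,0,0,0,0,50],[0,0,0,0,0,0,50],[0,0,0,0,0,0,50],[0,0,0,0,0,0,50],[0,0,0,0,0,0,50],[0,0,-1,0,0,0,50],[0,0,-1,0,0,0,50],[0,0,-1,0,0,0,50],[0,0,-1,0,0,0,50],[0,0,-1,0,0,0,50],[0,0,-1,0,0,0,50],[0,0,-1,0,0,0,50],[0,0,-1,0,0,0,50],[0,0,-1,0,0,0,50]]
  ]
}}

```text
clock: 9.48
ee_pos: [0.6539, 0.185, 0.2296]
orientation: [0.736, 0.677, 0.0, 0.0]
force: [0.4, -1.1, 0.9]
finger_gap: 0.496
grip_force: 0.0
```

```bash
python3 -c "
from h import *
go([.4704,-.1212,.15],-88)"
```

```text
tilt [ 0.  0. -1.] ee [0.6539 0.185  0.2296] yang -4.86 turn wz 83.14 shift cm [-32.07 -15.7    7.95]
```

Request:
{"name": "send_rows", "arguments": {
  "steps": [
    [[-2,-0.98,0,0,0,0,50],[-2,-0.98,0,0,0,0,50],[-2,-0.98,0,0,0,0,50],[-2,-0.98,0,0,0,0,50],[-2,-0.98,0,0,0,0,50],[-2,-0.98,0,0,0,0,50],[-2,-0.98,0,0,0,0,50],[-2,-0.98,0,0,0,0,50],[-2,-0.98,0,0,0,0,50],[-2,-0.98,0,0,0,0,50],[-2,-0.98,0,0,0,0,50],[-2,-0.98,0,0,0,0,50],[-2,-0.98,0,0,0,0,50],[-2,-0.98,0,0,0,0,50],[-2,-0.98,0,0,0,0,50],[-2.07,-1,0,0,0,0,50]]
  ]
}}

```text
clock: 10.82
ee_pos: [0.4699, -0.1221, 0.229]
orientation: [0.736, 0.677, 0.0, 0.0]
force: [0.7, -0.3, 0.8]
finger_gap: 0.502
grip_force: 0.0
```

Request:
{"name": "send_rows", "arguments": {
  "steps": [
    [[0,0,0.8,0,0,6.93,45],[0,0,0.8,0,0,6.93,45],[0,0,0.8,0,0,6.93,45],[0,0,0.8,0,0,6.93,45],[0,0,0.8,0,0,6.93,45],[0,0,0.8,0,0,6.93,45],[0,0,0.8,0,0,6.93,45],[0,0,0.8,0,0,6.93,45],[0,0,0.8,0,0,6.93,45],[0,0,0.8,0,0,6.93,45],[0,0,0.8,0,0,6.93,45],[0,0,0.8,0,0,6.93,45],[0,0,0,0,0,0,45],[0,0,0,0,0,0,45]]
  ]
}}

```text
clock: 11.98
ee_pos: [0.4705, -0.1213, 0.1326]
orientation: [1.0, 0.019, -0.0, -0.0]
force: [-0.3, 0.5, -0.6]
finger_gap: 0.453
grip_force: 0.0
```

```bash
python3 - <<'E'
from h import *
go([.4704,-.1212,.0025],-88)
a=cv2.cvtColor(robot.capture("side"),cv2.COLOR_RGB2BGR)
cv2.imwrite("pics/s2.png",cv2.resize(a[90:340,130:400],None,fx=2.4,fy=2.4,interpolation=cv2.INTER_CUBIC))
E
```

```text
tilt [-0.  0. -1.] ee [ 0.4705 -0.1213  0.1326] yang -87.8 turn wz 0.2 shift cm [-0.000e+00 -1.000e-02  1.301e+01]
```

View pics/s2.png

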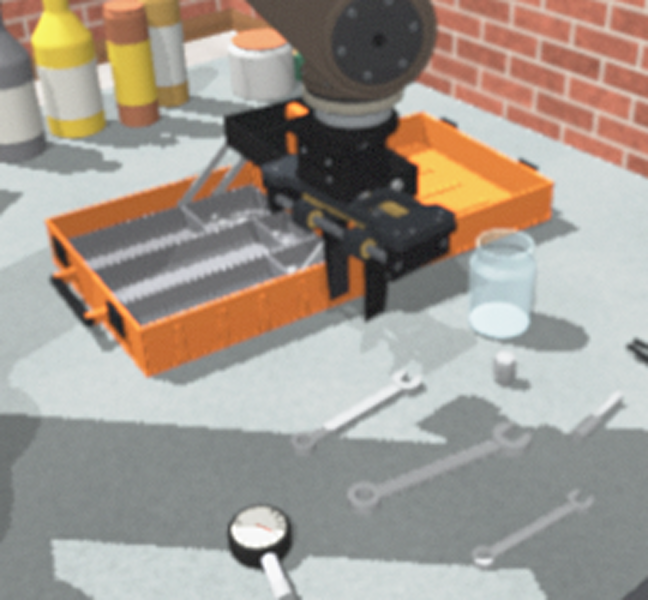

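The tray is up and back at crop position (270,130), the bays are clear, and the gripper is above the middle spanner at crop (360,410). I'll descend to it.

Request:
{"name": "send_rows", "arguments": {
  "steps": [
    [[0,0,1.3,0,0,0,45],[0,0,1.3,0,0,0,45],[0,0,1.3,0,0,0,45],[0,0,1.3,0,0,0,45],[0,0,1.3,0,0,0,45],[0,0,1.3,0,0,0,45],[0,0,1.3,0,0,0,45],[0,0,1.3,0,0,0,45],[0,0,0.8,0,0,0,45],[0,0,0.7,0,0,0,45],[0,0,0.6,0,0,0,45],[0,0,0.4,0,0,0,45],[0,0,0,0,0,0,45],[0,0,0,0,0,0,45]]
  ]
}}

```text
clock: 13.2
ee_pos: [0.4705, -0.1213, 0.0036]
orientation: [1.0, 0.017, 0.0, -0.0]
force: [-0.1, -0.2, 0.5]
finger_gap: 0.451
grip_force: 0.0
```

Request:
{"name": "send_rows", "arguments": {
  "squeeze": 30,
  "steps": [
    [[0,0,0,0,0,0,3],[0,0,0,0,0,0,3],[0,0,0,0,0,0,3],[0,0,0,0,0,0,3],[0,0,0,0,0,0,3],[0,0,0,0,0,0,3],[0,0,0,0,0,0,3],[0,0,0,0,0,0,3],[0,0,0,0,0,0,3],[0,0,0,0,0,0,3]]
  ]
}}

```text
clock: 14.03
ee_pos: [0.4704, -0.1212, 0.0035]
orientation: [1.0, 0.017, 0.0, -0.0]
force: [-0.8, 0.4, 3.3]
finger_gap: 0.118
grip_force: 30.0
```

Request:
{"name": "send_rows", "arguments": {
  "steps": [
    [[0,0,-0.5,0,0,0,3],[0,0,-1,0,0,0,3],[0,0,-1.5,0,0,0,3],[0,0,-1.5,0,0,0,3],[0,0,-1.5,0,0,0,3],[0,0,-1.5,0,0,0,3],[0,0,-1.5,0,0,0,3],[0,0,-1,0,0,0,3],[0,0,-1,0,0,0,3],[0,0,-1,0,0,0,3],[0,0,0,0,0,0,3],[0,0,0,0,0,0,3]]
  ]
}}

```text
clock: 15.03
ee_pos: [0.4705, -0.1213, 0.1241]
orientation: [1.0, 0.017, 0.001, 0.0]
force: [-0.2, -0.6, -0.9]
finger_gap: 0.123
grip_force: 30.0
```

```bash
python3 -c "
from h import *
go([.456,.1105,.12],-95.1)"
```

```text
tilt [ 0.001 -0.    -1.   ] ee [ 0.4705 -0.1213  0.1241] yang -88.02 turn wz 7.08 shift cm [ -0.64 -23.21   0.4 ]
```

The middle spanner is held (gap 11.7 mm). I'll take a top view of the open bays before placing it.

```bash
python3 - <<'E'
from h import *
a=cv2.cvtColor(robot.capture("top"),cv2.COLOR_RGB2BGR)
x0,y0,x1,y1,f=115,160,420,300,2.6
b=cv2.resize(a[y0:y1,x0:x1],None,fx=f,fy=f,interpolation=cv2.INTER_CUBIC)
for P in ((.456,.2805),(.479,.1955),(.456,.1105)):
    u=px("top",[*P,.007]);cv2.drawMarker(b,tuple(int(v) for v in ((u-[x0,y0])*f)),(0,0,255),0,10,1)
for x in range(120,x1,20): cv2.putText(b,str(x),(int((x-x0)*f)-8,10),0,.35,(0,255,255),1)
for y in range(180,y1,20): cv2.putText(b,str(y),(0,int((y-y0)*f)+4),0,.35,(0,255,255),1)
cv2.imwrite("pics/t3.png",b)
E
```

```text
(no output)
```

View pics/t3.png

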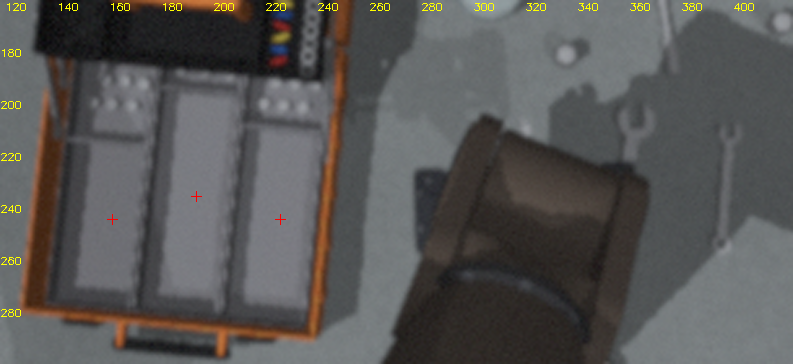

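Request:
{"name": "send_rows", "arguments": {
  "steps": [
    [[0,-1.66,0,0,0,0,3],[0,-1.66,0,0,0,0,3],[0,-1.66,0,0,0,0,3],[0,-1.66,0,0,0,0,3],[0,-1.66,0,0,0,0,3],[0,-1.66,0,0,0,0,3],[0,-1.66,0,0,0,0,3],[0,-1.66,0,0,0,0,3],[0,-1.66,0,0,0,0,3],[0,-1.66,0,0,0,0,3],[0,-1.66,0,0,0,0,3],[0,-1.66,0,0,0,0,3],[0,-1.66,0,0,0,0,3],[-0.64,-1.66,0,0,0,0,3],[0,0,0,0,0,3.5,3],[0,0,0,0,0,3.6,3],[0,0,0,0,0,0,3],[0,0,0,0,0,0,3]]
  ]
}}

```text
clock: 16.58
ee_pos: [0.4557, 0.1108, 0.123]
orientation: [0.999, -0.044, -0.0, 0.0]
force: [0.6, -1.2, -1.1]
finger_gap: 0.123
grip_force: 30.0
```

```bash
python3 -c "
from h import *
go([.456,.1105,.0115],-95.1)"
```

```text
tilt [-0.001 -0.    -1.   ] ee [0.4557 0.1108 0.123 ] yang -95.0 turn wz 0.1 shift cm [ 0.04  0.03 11.15]
```

Request:
{"name": "send_rows", "arguments": {
  "steps": [
    [[0,0,1.2,0,0,0,3],[0,0,1.2,0,0,0,3],[0,0,1.2,0,0,0,3],[0,0,1.2,0,0,0,3],[0,0,1.2,0,0,0,3],[0,0,1.2,0,0,0,3],[0,0,1.2,0,0,0,3],[0,0,0.9,0,0,0,3],[0,0,0.7,0,0,0,3],[0,0,0.6,0,0,0,3],[0,0,0.5,0,0,0,3],[0,0,0,0,0,0,3],[0,0,0,0,0,0,3]]
  ]
}}

```text
clock: 17.67
ee_pos: [0.456, 0.1108, 0.0124]
orientation: [0.999, -0.044, -0.0, -0.0]
force: [0.3, 0.2, -1.2]
finger_gap: 0.121
grip_force: 30.0
```

Request:
{"name": "send_rows", "arguments": {
  "steps": [
    [[0,0,0,0,0,0,36],[0,0,0,0,0,0,36],[0,0,0,0,0,0,36],[0,0,0,0,0,0,36],[0,0,-0.5,0,0,0,36],[0,0,-0.8,0,0,0,36],[0,0,-1.2,0,0,0,36],[0,0,-1.5,0,0,0,36],[0,0,-1.5,0,0,0,36],[0,0,-1.5,0,0,0,36],[0,0,-1.5,0,0,0,36],[0,0,-1.5,0,0,0,36],[0,0,-1.5,0,0,0,36],[0,0,-1,0,0,0,36]]
  ]
}}

```text
clock: 18.83
ee_pos: [0.4561, 0.1108, 0.1396]
orientation: [0.999, -0.045, 0.001, -0.0]
force: [0.2, -1.1, 0.6]
finger_gap: 0.359
grip_force: 0.0
```

```bash
python3 -c "
from h import *
go([.4772,-.2345,.0035],-100.7)"
```

```text
tilt [ 0.002  0.    -1.   ] ee [0.4561 0.1108 0.1396] yang -95.11 turn wz 5.59 shift cm [ 5.15 34.21 13.6 ]
```

Request:
{"name": "send_rows", "arguments": {
  "steps": [
    [[0.286,1.9,0,0,0,0,45],[0.286,1.9,0,0,0,0,45],[0.286,1.9,0,0,0,0,45],[0.286,1.9,0,0,0,0,45],[0.286,1.9,0,0,0,0,45],[0.286,1.9,0,0,0,0,45],[0.286,1.9,0,0,0,0,45],[0.286,1.9,0,0,0,0,45],[0.286,1.9,0,0,0,0,45],[0.286,1.9,0,0,0,0,45],[0.286,1.9,0,0,0,0,45],[0.286,1.9,0,0,0,0,45],[0.286,1.9,0,0,0,0,45],[0.286,1.9,0,0,0,0,45],[0.286,1.9,0,0,0,0,45],[0.286,1.9,0,0,0,0,45],[0.286,1.9,0,0,0,0,45],[0.286,1.9,0,0,0,0,45],[0,0,0,0,0,5.6,45],[0,0,0,0,0,0,45]]
  ]
}}

```text
clock: 20.5
ee_pos: [0.4765, -0.2352, 0.138]
orientation: [0.995, -0.096, 0.0, 0.0]
force: [0.7, 0.1, -0.0]
finger_gap: 0.45
grip_force: 0.0
```

Request:
{"name": "send_rows", "arguments": {
  "steps": [
    [[0,0,1.5,0,0,0,45],[0,0,1.5,0,0,0,45],[0,0,1.5,0,0,0,45],[0,0,1.5,0,0,0,45],[0,0,1.5,0,0,0,45],[0,0,1.5,0,0,0,45],[0,0,1.3,0,0,0,45],[0,0,1,0,0,0,45],[0,0,0.8,0,0,0,45],[0,0,0,0,0,0,45],[0,0,0,0,0,0,45]]
  ]
}}

```text
clock: 21.42
ee_pos: [0.4768, -0.2343, 0.0166]
orientation: [0.996, -0.093, -0.0, -0.0]
force: [-0.2, 0.5, 1.2]
finger_gap: 0.448
grip_force: 0.0
```

```bash
python3 - <<'E'
from h import *
go([.4772,-.2345,.0035],-100.7)
a=cv2.cvtColor(robot.capture("side"),cv2.COLOR_RGB2BGR)
cv2.imwrite("pics/s4.png",cv2.resize(a[150:350,150:420],None,fx=2.9,fy=2.9,interpolation=cv2.INTER_CUBIC))
E
```

```text
tilt [-0.  0. -1.] ee [ 0.4768 -0.2343  0.0166] yang -100.67 turn wz 0.03 shift cm [0.04 0.01 1.31]
```

View pics/s4.png

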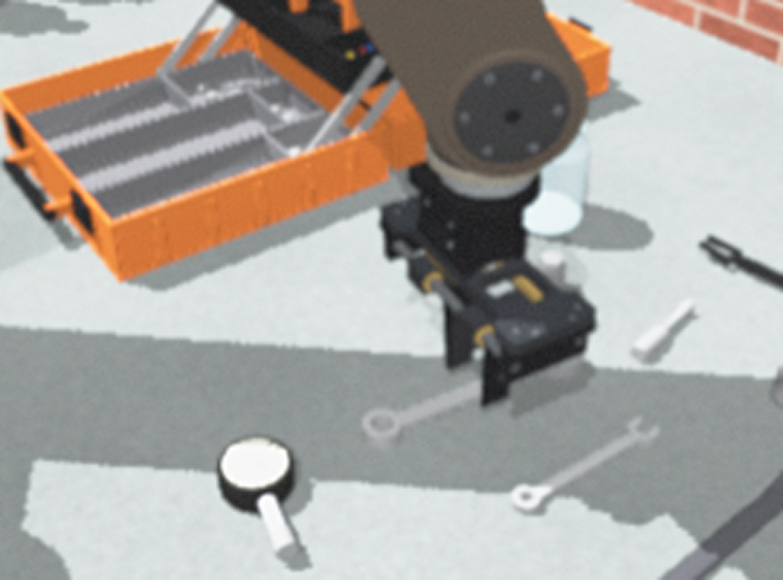

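The fingers straddle the long spanner's bar at crop position (470,390). I'll grip it and lift.

Request:
{"name": "send_rows", "arguments": {
  "squeeze": 35,
  "steps": [
    [[0,0,0.6,0,0,0,45],[0,0,0.4,0,0,0,45],[0,0,0.25,0,0,0,45],[0,0,0,0,0,0,3],[0,0,0,0,0,0,3],[0,0,0,0,0,0,3],[0,0,0,0,0,0,3],[0,0,0,0,0,0,3],[0,0,0,0,0,0,3],[0,0,0,0,0,0,3],[0,0,0,0,0,0,3],[0,0,0,0,0,0,3]]
  ]
}}

```text
clock: 22.47
ee_pos: [0.4768, -0.2344, 0.004]
orientation: [0.996, -0.093, 0.0, -0.0]
force: [-0.1, -0.6, 1.7]
finger_gap: 0.143
grip_force: 35.0
```

Request:
{"name": "send_rows", "arguments": {
  "steps": [
    [[0,0,-0.5,0,0,0,3],[0,0,-1,0,0,0,3],[0,0,-1.5,0,0,0,3],[0,0,-1.5,0,0,0,3],[0,0,-1.5,0,0,0,3],[0,0,-1.5,0,0,0,3],[0,0,-1.5,0,0,0,3],[0,0,-1,0,0,0,3],[0,0,-1,0,0,0,3],[0,0,-1,0,0,0,3],[0,0,0,0,0,0,3],[0,0,0,0,0,0,3]]
  ]
}}

```text
clock: 23.47
ee_pos: [0.4768, -0.2345, 0.1241]
orientation: [0.996, -0.093, 0.0, 0.0]
force: [-0.0, 1.0, -1.8]
finger_gap: 0.14
grip_force: 35.0
```

```bash
python3 -c "
from h import *
go([.479,.1955,.0115],-95.1)"
```

```text
tilt [ 0.001 -0.    -1.   ] ee [ 0.4768 -0.2345  0.1241] yang -100.71 turn wz -5.61 shift cm [ -7.78 -42.29  11.25]
```

Request:
{"name": "send_rows", "arguments": {
  "steps": [
    [[0,0,0,0,0,-5.6,3],[-0.18,-2.18,0,0,0,0,3],[-0.18,-2.18,0,0,0,0,3],[-0.18,-2.18,0,0,0,0,3],[-0.18,-2.18,0,0,0,0,3],[-0.18,-2.18,0,0,0,0,3],[-0.18,-2.18,0,0,0,0,3],[-0.18,-2.18,0,0,0,0,3],[-0.18,-2.18,0,0,0,0,3],[-0.18,-2.18,0,0,0,0,3],[-0.18,-2.18,0,0,0,0,3],[-0.18,-2.18,0,0,0,0,3],[-0.18,-2.18,0,0,0,0,3],[-0.18,-2.18,0,0,0,0,3],[-0.18,-2.18,0,0,0,0,3],[-0.18,-2.18,0,0,0,0,3],[-0.18,-2.18,0,0,0,0,3],[-0.18,-2.18,0,0,0,0,3],[-0.18,-2.18,0,0,0,0,3],[0,0,0,0,0,0,3]]
  ]
}}

```text
clock: 25.13
ee_pos: [0.479, 0.1619, 0.1231]
orientation: [0.999, -0.044, -0.0, -0.0]
force: [-0.1, 0.0, -1.4]
finger_gap: 0.139
grip_force: 35.0
```

```bash
python3 -c "
from h import *
go([.479,.1955,.0115],-95.1)"
```

```text
tilt [-0.001  0.    -1.   ] ee [0.479  0.1619 0.1231] yang -94.99 turn wz 0.11 shift cm [-0.28 -3.35 11.16]
```

Request:
{"name": "send_rows", "arguments": {
  "steps": [
    [[-0.14,-1.7,0,0,0,0,3],[-0.14,-1.65,0,0,0,0,3],[0,0,0,0,0,0,3],[0,0,1.2,0,0,0,3],[0,0,1.2,0,0,0,3],[0,0,1.2,0,0,0,3],[0,0,1.2,0,0,0,3],[0,0,1.2,0,0,0,3],[0,0,1.2,0,0,0,3],[0,0,1.2,0,0,0,3],[0,0,0.9,0,0,0,3],[0,0,0.7,0,0,0,3],[0,0,0.6,0,0,0,3],[0,0,0.5,0,0,0,3],[0,0,0,0,0,0,3],[0,0,0,0,0,0,3]]
  ]
}}

```text
clock: 26.47
ee_pos: [0.4797, 0.1929, 0.0129]
orientation: [0.999, -0.045, -0.0, -0.0]
force: [0.5, 0.3, -1.0]
finger_gap: 0.142
grip_force: 35.0
```

Request:
{"name": "send_rows", "arguments": {
  "steps": [
    [[0,0,0,0,0,0,36],[0,0,0,0,0,0,36],[0,0,0,0,0,0,36],[0,0,0,0,0,0,36],[0,0,-0.5,0,0,0,36],[0,0,-0.8,0,0,0,36],[0,0,-1.2,0,0,0,36],[0,0,-1.5,0,0,0,36],[0,0,-1.5,0,0,0,36],[0,0,-1.5,0,0,0,36],[0,0,-1.5,0,0,0,36],[0,0,-1.5,0,0,0,36],[0,0,-1.5,0,0,0,36],[0,0,-1,0,0,0,36]]
  ]
}}

```text
clock: 27.63
ee_pos: [0.4799, 0.193, 0.1401]
orientation: [0.999, -0.045, 0.001, -0.0]
force: [1.2, 0.2, -0.6]
finger_gap: 0.358
grip_force: 0.0
```

```bash
python3 -c "
from h import *
go([.4868,-.3404,.0025],-94.8)"
```

```text
tilt [ 0.002  0.001 -1.   ] ee [0.4799 0.193  0.1401] yang -95.11 turn wz -0.31 shift cm [ 5.41 53.08 13.73]
```

Request:
{"name": "send_rows", "arguments": {
  "steps": [
    [[0.27,2.65,0,0,0,0,40],[0.27,2.65,0,0,0,0,40],[0.27,2.65,0,0,0,0,40],[0.27,2.65,0,0,0,0,40],[0.27,2.65,0,0,0,0,40],[0.27,2.65,0,0,0,0,40],[0.27,2.65,0,0,0,0,40],[0.27,2.65,0,0,0,0,40],[0.27,2.65,0,0,0,0,40],[0.27,2.65,0,0,0,0,40],[0.27,2.65,0,0,0,0,40],[0.27,2.65,0,0,0,0,40],[0.27,2.65,0,0,0,0,40],[0.27,2.65,0,0,0,0,40],[0.27,2.65,0,0,0,0,40],[0.27,2.65,0,0,0,0,40],[0.27,2.65,0,0,0,0,40],[0.27,2.65,0,0,0,0,40],[0.27,2.65,0,0,0,0,40],[0.27,2.65,0,0,0,0,40]]
  ]
}}

```text
clock: 29.3
ee_pos: [0.4859, -0.3411, 0.1383]
orientation: [0.999, -0.045, 0.0, -0.0]
force: [0.7, -0.6, 0.4]
finger_gap: 0.401
grip_force: 0.0
```

Request:
{"name": "send_rows", "arguments": {
  "steps": [
    [[0,0,1.5,0,0,0,40],[0,0,1.5,0,0,0,40],[0,0,1.5,0,0,0,40],[0,0,1.5,0,0,0,40],[0,0,1.5,0,0,0,40],[0,0,1.5,0,0,0,40],[0,0,1.3,0,0,0,40],[0,0,1,0,0,0,40],[0,0,0.5,0,0,0,40],[0,0,0,0,0,0,40],[0,0,0,0,0,0,40]]
  ]
}}

```text
clock: 30.22
ee_pos: [0.4863, -0.3399, 0.0202]
orientation: [0.999, -0.045, 0.0, 0.0]
force: [-0.6, 0.3, 0.5]
finger_gap: 0.4
grip_force: 0.0
```

```bash
python3 - <<'E'
from h import *
go([.4868,-.3404,.0025],-94.8)
a=cv2.cvtColor(robot.capture("side"),cv2.COLOR_RGB2BGR)
cv2.imwrite("pics/s5.png",cv2.resize(a[150:400,150:460],None,fx=2.4,fy=2.4,interpolation=cv2.INTER_CUBIC))
E
```

```text
tilt [ 0. -0. -1.] ee [ 0.4863 -0.3399  0.0202] yang -95.11 turn wz -0.31 shift cm [0.06 0.05 1.77]
```

View pics/s5.png

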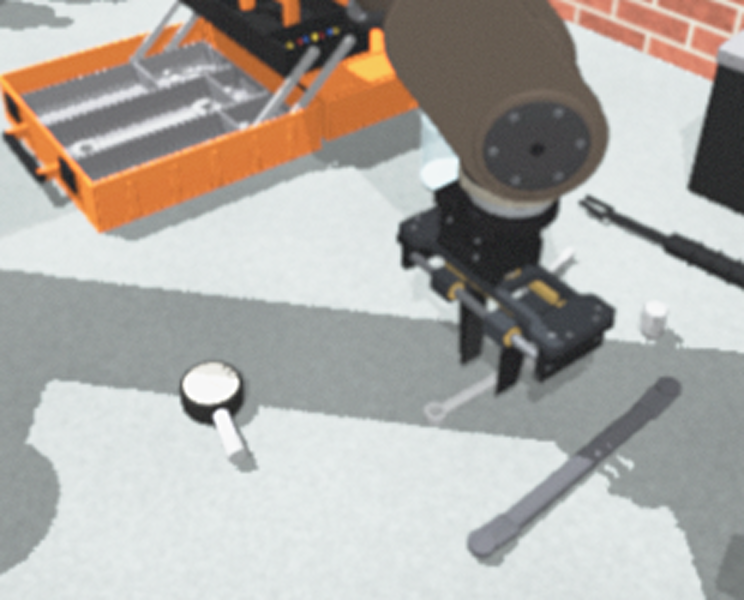

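The fingers straddle the short spanner at crop position (470,385), and the long spanner lies in the centre bin.

Request:
{"name": "send_rows", "arguments": {
  "squeeze": 30,
  "steps": [
    [[0,0,0.8,0,0,0,40],[0,0,0.6,0,0,0,40],[0,0,0.35,0,0,0,40],[0,0,0,0,0,0,3],[0,0,0,0,0,0,3],[0,0,0,0,0,0,3],[0,0,0,0,0,0,3],[0,0,0,0,0,0,3],[0,0,0,0,0,0,3],[0,0,0,0,0,0,3],[0,0,0,0,0,0,3],[0,0,0,0,0,0,3]]
  ]
}}

```text
clock: 31.27
ee_pos: [0.4863, -0.3399, 0.0026]
orientation: [0.999, -0.045, 0.0, 0.0]
force: [0.4, -0.6, 3.2]
finger_gap: 0.1
grip_force: 30.0
```

Request:
{"name": "send_rows", "arguments": {
  "steps": [
    [[0,0,-0.5,0,0,0,3],[0,0,-1,0,0,0,3],[0,0,-1.5,0,0,0,3],[0,0,-1.5,0,0,0,3],[0,0,-1.5,0,0,0,3],[0,0,-1.5,0,0,0,3],[0,0,-1.5,0,0,0,3],[0,0,-1,0,0,0,3],[0,0,-1,0,0,0,3],[0,0,-1,0,0,0,3],[0,0,0,0,0,0,3],[0,0,0,0,0,0,3]]
  ]
}}

```text
clock: 32.27
ee_pos: [0.4862, -0.3398, 0.1227]
orientation: [0.999, -0.045, 0.0, 0.0]
force: [0.6, -0.2, -0.8]
finger_gap: 0.1
grip_force: 30.0
```

```bash
python3 -c "
from h import *
go([.456,.2805,.0105],-95.1)"
```

```text
tilt [ 0. -0. -1.] ee [ 0.4862 -0.3398  0.1227] yang -95.11 turn wz -0.01 shift cm [ -8.55 -61.52  11.2 ]
```

Request:
{"name": "send_rows", "arguments": {
  "steps": [
    [[-0.34,-2.46,0,0,0,0,3],[-0.34,-2.46,0,0,0,0,3],[-0.34,-2.46,0,0,0,0,3],[-0.34,-2.46,0,0,0,0,3],[-0.34,-2.46,0,0,0,0,3],[-0.34,-2.46,0,0,0,0,3],[-0.34,-2.46,0,0,0,0,3],[-0.34,-2.46,0,0,0,0,3],[-0.34,-2.46,0,0,0,0,3],[-0.34,-2.46,0,0,0,0,3],[-0.34,-2.46,0,0,0,0,3],[-0.34,-2.46,0,0,0,0,3],[-0.34,-2.46,0,0,0,0,3],[-0.34,-2.46,0,0,0,0,3],[-0.34,-2.46,0,0,0,0,3],[-0.34,-2.46,0,0,0,0,3],[-0.34,-2.46,0,0,0,0,3],[-0.34,-2.46,0,0,0,0,3],[-0.34,-2.46,0,0,0,0,3],[-0.34,-2.46,0,0,0,0,3]]
  ]
}}

```text
clock: 33.93
ee_pos: [0.4617, 0.1575, 0.1217]
orientation: [0.999, -0.045, -0.001, 0.0]
force: [1.0, 0.3, -0.8]
finger_gap: 0.099
grip_force: 30.0
```

Request:
{"name": "send_rows", "arguments": {
  "steps": [
    [[-0.34,-2.4,0,0,0,0,3],[-0.34,-2.4,0,0,0,0,3],[-0.34,-2.4,0,0,0,0,3],[-0.34,-2.4,0,0,0,0,3],[-0.34,-2.4,0,0,0,0,3],[0,0,0,0,0,0,3],[0,0,0,0,0,0,3]]
  ]
}}

```text
clock: 34.52
ee_pos: [0.4555, 0.2779, 0.1216]
orientation: [0.999, -0.044, -0.001, 0.0]
force: [-0.5, 0.3, -0.5]
finger_gap: 0.101
grip_force: 30.0
```

```bash
python3 -c "
from h import *
go([.456,.2805,.0105],-95.1)"
```

```text
tilt [-0.001 -0.001 -1.   ] ee [0.4555 0.2779 0.1216] yang -95.0 turn wz 0.1 shift cm [ 0.05 -0.27 11.11]
```

Request:
{"name": "send_rows", "arguments": {
  "steps": [
    [[0,-0.27,1.2,0,0,0,3],[0,0,1.2,0,0,0,3],[0,0,1.2,0,0,0,3],[0,0,1.2,0,0,0,3],[0,0,1.2,0,0,0,3],[0,0,1.2,0,0,0,3],[0,0,1.2,0,0,0,3],[0,0,0.9,0,0,0,3],[0,0,0.7,0,0,0,3],[0,0,0.6,0,0,0,3],[0,0,0.4,0,0,0,3],[0,0,0,0,0,0,3],[0,0,0,0,0,0,3]]
  ]
}}

```text
clock: 35.6
ee_pos: [0.4564, 0.28, 0.0125]
orientation: [0.999, -0.045, 0.0, -0.0]
force: [0.0, -0.2, -0.2]
finger_gap: 0.101
grip_force: 30.0
```

Request:
{"name": "send_rows", "arguments": {
  "steps": [
    [[0,0,0,0,0,0,36],[0,0,0,0,0,0,36],[0,0,0,0,0,0,36],[0,0,0,0,0,0,36],[0,0,-0.5,0,0,0,36],[0,0,-0.8,0,0,0,36],[0,0,-1.2,0,0,0,36],[0,0,-1.5,0,0,0,36],[0,0,-1.5,0,0,0,36],[0,0,-1.5,0,0,0,36],[0,0,-1.5,0,0,0,36],[0,0,-1.5,0,0,0,36],[0,0,-1.5,0,0,0,36],[0,0,-1.5,0,0,0,36],[0,0,-1.5,0,0,0,36],[0,0,-1.5,0,0,0,36],[0,0,-1.5,0,0,0,36],[0,0,-1.5,0,0,0,36],[0,0,-1.5,0,0,0,36],[0,0,-1,0,0,0,36]]
  ]
}}

```text
clock: 37.27
ee_pos: [0.4563, 0.2801, 0.2297]
orientation: [0.999, -0.045, 0.001, -0.001]
force: [-0.0, 0.0, -0.2]
finger_gap: 0.362
grip_force: 0.0
```

```bash
python3 - <<'E'
from h import *
go([.6546,.1825,.2296],-4.86)
a=cv2.cvtColor(robot.capture("side"),cv2.COLOR_RGB2BGR)
cv2.imwrite("pics/s6.png",cv2.resize(a[110:260,120:400],None,fx=2.8,fy=2.8,interpolation=cv2.INTER_CUBIC))
E
```

```text
tilt [ 0.002  0.001 -1.   ] ee [0.4563 0.2801 0.2297] yang -95.11 turn wz 89.75 shift cm [20.62  7.95  0.03]
```

View pics/s6.png

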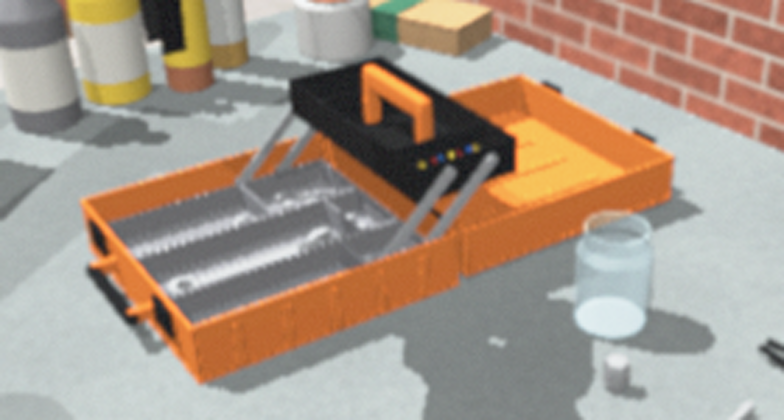

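The jar is standing and the tray is up. Next I'll go back over the grip.

Request:
{"name": "send_rows", "arguments": {
  "steps": [
    [[2.06,0.78,0,0,0,0,50],[2.06,0.78,0,0,0,0,50],[2.06,0.78,0,0,0,0,50],[2.06,0.78,0,0,0,0,50],[2.06,0.78,0,0,0,0,50],[2.06,0.78,0,0,0,0,50],[2.06,0.78,0,0,0,0,50],[2.06,0.78,0,0,0,0,50],[2.06,0.78,0,0,0,0,50],[2.06,0.78,0,0,0,0,50]]
  ]
}}

```text
clock: 38.15
ee_pos: [0.6552, 0.1834, 0.2271]
orientation: [0.999, -0.045, -0.0, 0.0]
force: [0.2, -0.1, -0.1]
finger_gap: 0.499
grip_force: 0.0
```

Request:
{"name": "send_rows", "arguments": {
  "steps": [
    [[0,0,0,0,0,-6.94,50],[0,0,0,0,0,-6.94,50],[0,0,0,0,0,-6.94,50],[0,0,0,0,0,-6.94,50],[0,0,0,0,0,-6.94,50],[0,0,0,0,0,-6.94,50],[0,0,0,0,0,-6.94,50],[0,0,0,0,0,-6.94,50],[0,0,0,0,0,-6.94,50],[0,0,0,0,0,-6.94,50],[0,0,0,0,0,-6.94,50],[0,0,0,0,0,-6.94,50],[0,0,0,0,0,-6.94,50],[0,0,0,0,0,0,50],[0,0,0,0,0,0,50]]
  ]
}}

```text
clock: 39.4
ee_pos: [0.6544, 0.1839, 0.2272]
orientation: [0.738, 0.675, -0.0, -0.0]
force: [-0.4, -0.3, -0.1]
finger_gap: 0.5
grip_force: 0.0
```

```bash
python3 - <<'E'
from h import *
go([.6546,.1835,.1386],-4.86)
a=cv2.cvtColor(robot.capture("top"),cv2.COLOR_RGB2BGR)
cv2.imwrite("pics/t6.png",cv2.resize(a[60:300,100:340],None,fx=2.5,fy=2.5,interpolation=cv2.INTER_CUBIC))
E
```

```text
tilt [-0. -0. -1.] ee [0.6544 0.1839 0.2272] yang -5.11 turn wz -0.25 shift cm [-0.04  0.03  8.86]
```

View pics/t6.png

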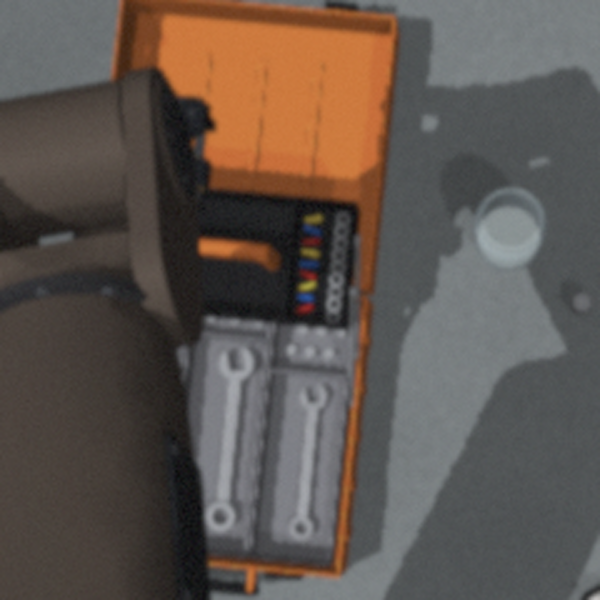

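The long spanner at crop (230,440) and the middle one at crop (308,460) are centred in their bays. I'll grasp the grip.

Request:
{"name": "send_rows", "arguments": {
  "steps": [
    [[0,0,0.9,0,0,0,50],[0,0,0.9,0,0,0,50],[0,0,0.9,0,0,0,50],[0,0,0.9,0,0,0,50],[0,0,0.9,0,0,0,50],[0,0,0.9,0,0,0,50],[0,0,0.9,0,0,0,50],[0,0,0.9,0,0,0,50],[0,0,0.9,0,0,0,50],[0,0,0.7,0,0,0,50],[0,0,0,0,0,0,50]]
  ]
}}

```text
clock: 40.37
ee_pos: [0.6539, 0.1838, 0.1376]
orientation: [0.737, 0.676, -0.001, -0.001]
force: [-0.7, 0.6, -0.9]
finger_gap: 0.499
grip_force: 0.0
```

Request:
{"name": "send_rows", "arguments": {
  "squeeze": 45,
  "steps": [
    [[0,0,0,0,0,0,5],[0,0,0,0,0,0,5],[0,0,0,0,0,0,5],[0,0,0,0,0,0,5],[0,0,0,0,0,0,5],[0,0,0,0,0,0,5],[0,0,0,0,0,0,5],[0,0,0,0,0,0,5],[0,0,0,0,0,0,5],[0,0,0,0,0,0,5]]
  ]
}}

```text
clock: 41.2
ee_pos: [0.6566, 0.1839, 0.1408]
orientation: [0.737, 0.676, 0.002, 0.002]
force: [8.3, -1.0, 3.3]
finger_gap: 0.142
grip_force: 45.0
```

Request:
{"name": "send_rows", "arguments": {
  "steps": [
    [[0,-0.45,-0.45,0,0,0,5],[0,-0.53,-0.47,0,0,0,5],[0,-0.56,-0.44,0,0,0,5],[0,-0.58,-0.41,0,0,0,5],[0,-0.6,-0.38,0,0,0,5],[0,-0.62,-0.35,0,0,0,5],[0,-0.63,-0.32,0,0,0,5],[0,-0.65,-0.29,0,0,0,5],[0,-0.66,-0.26,0,0,0,5],[0,-0.67,-0.22,0,0,0,5]]
  ]
}}

```text
clock: 42.03
ee_pos: [0.5974, 0.1896, 0.1777]
orientation: [0.737, 0.676, 0.003, 0.002]
force: [6.6, 1.9, 8.7]
finger_gap: 0.138
grip_force: 45.0
```

Request:
{"name": "send_rows", "arguments": {
  "steps": [
    [[0,-0.69,-0.19,0,0,0,5],[0,-0.69,-0.15,0,0,0,5],[0,-0.7,-0.12,0,0,0,5],[0,-0.71,-0.08,0,0,0,5],[0,-0.71,-0.05,0,0,0,5],[0,-0.71,-0.01,0,0,0,5],[0,-0.71,0.03,0,0,0,5],[0,-0.71,0.06,0,0,0,5],[0,-0.7,0.1,0,0,0,5],[0,-0.7,0.13,0,0,0,5]]
  ]
}}

```text
clock: 42.87
ee_pos: [0.5265, 0.1964, 0.1809]
orientation: [0.737, 0.676, 0.003, 0.001]
force: [-0.7, 6.5, 17.4]
finger_gap: 0.143
grip_force: 45.0
```

Request:
{"name": "send_rows", "arguments": {
  "steps": [
    [[0,-0.69,0.17,0,0,0,5],[0,-0.68,0.2,0,0,0,5],[0,-0.67,0.24,0,0,0,5],[0,-0.66,0.27,0,0,0,5],[0,-0.64,0.3,0,0,0,5],[0,-0.63,0.34,0,0,0,5],[0,-0.61,0.37,0,0,0,5],[0,-0.59,0.4,0,0,0,5],[0,-0.57,0.43,0,0,0,5],[0,-0.54,0.46,0,0,0,5]]
  ]
}}

```text
clock: 43.7
ee_pos: [0.4619, 0.2024, 0.1476]
orientation: [0.737, 0.676, 0.002, -0.001]
force: [-8.2, 16.2, 10.5]
finger_gap: 0.145
grip_force: 45.0
```

Request:
{"name": "send_rows", "arguments": {
  "steps": [
    [[0.04,-0.52,0.48,0,0,0,5],[0.04,-0.5,0.51,0,0,0,5],[0.04,-0.47,0.54,0,0,0,5],[0.04,-0.44,0.57,0,0,0,5],[0.04,-0.41,0.59,0,0,0,5],[0.02,-0.38,0.61,0,0,0,5],[0.02,-0.35,0.63,0,0,0,5],[0,-0.32,0.64,0,0,0,5],[0,-0.29,0.66,0,0,0,5],[0,-0.25,0.68,0,0,0,5],[0,0,0,0,0,0,5]]
  ]
}}

```text
clock: 44.62
ee_pos: [0.4244, 0.2068, 0.0886]
orientation: [0.737, 0.676, 0.002, 0.0]
force: [-1.9, 2.0, 13.2]
finger_gap: 0.145
grip_force: 45.0
```

Request:
{"name": "send_rows", "arguments": {
  "steps": [
    [[0,-0.05,0.15,0,0,0,5],[0,-0.05,0.15,0,0,0,5],[0,0,0,0,0,0,5],[0,0,0,0,0,0,5]]
  ]
}}

```text
clock: 44.95
ee_pos: [0.4245, 0.207, 0.0878]
orientation: [0.737, 0.676, 0.003, 0.001]
force: [-7.5, -1.9, 49.2]
finger_gap: 0.145
grip_force: 45.0
```

Request:
{"name": "send_rows", "arguments": {
  "steps": [
    [[0,0,0,0,0,0,50],[0,0,0,0,0,0,50],[0,0,0,0,0,0,50],[0,0,0,0,0,0,50],[0,0,0,0,0,0,50],[0,0,0,0,0,0,50],[0,0,-1,0,0,0,50],[0,0,-1,0,0,0,50],[0,0,-1,0,0,0,50],[0,0,-1,0,0,0,50],[0,0,-1,0,0,0,50],[0,0,-1,0,0,0,50],[0,0,-1,0,0,0,50],[0,0,-1,0,0,0,50],[0,0,-1,0,0,0,50],[0,0,-1,0,0,0,50]]
  ]
}}

```text
clock: 46.28
ee_pos: [0.4226, 0.2062, 0.1845]
orientation: [0.737, 0.676, -0.0, -0.0]
force: [0.2, 0.2, 0.5]
finger_gap: 0.501
grip_force: 0.0
```

```bash
python3 - <<'E'
from h import *
print(robot.read_state()["force"])
a=cv2.cvtColor(robot.capture("side"),cv2.COLOR_RGB2BGR)
b=cv2.imread("pics/side0.png")
f=lambda i:cv2.resize(i[150:250,140:320],None,fx=3.3,fy=3,interpolation=cv2.INTER_CUBIC)
cv2.imwrite("pics/s7.png",np.vstack([f(a),f(b)])[:600])
E
```

```text
[0.23460189 0.21779831 0.50794752]
```

View pics/s7.png

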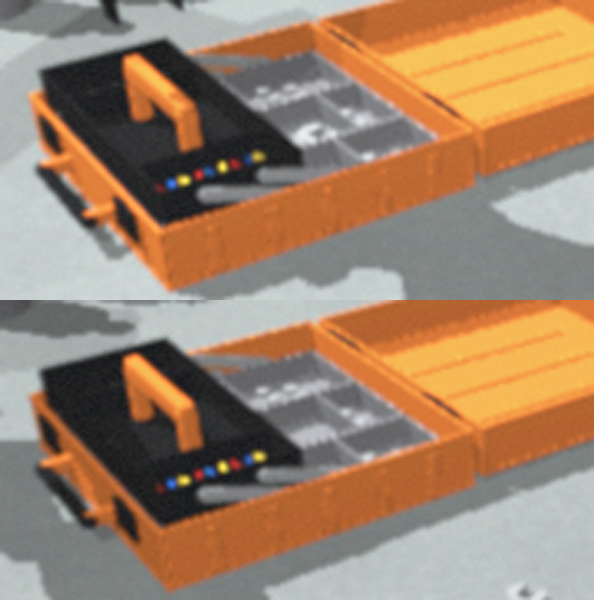

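The tray sits exactly where it was at the start (upper crop compared with lower crop), fully down and untouched. Handing in.

```bash
python3 -c "
from cell import robot
print(robot.job_done())"
```

```text
the job is handed in; nothing more can be done
None
```

I've handed the job in, but the judge returned no verdict: all three spanners were laid in their own bins, the tray is fully down again, the jar was standing when last seen, and I never touched the tyre lever; the short spanner is the one I didn't check in a picture after letting go of it.

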